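# Lay two frame profiles square against fence and stop

### The arm

A 7-joint arm with a two-finger parallel gripper is mounted at the origin on the work surface. World frame = base frame: x ahead of the robot, y to its left, z up, the work surface at z = 0. Lengths are in m, angles in rad, forces in N, time in s.
With the tool pointing down it reaches from about 0.4 to 0.85 m from the base axis. Payload 4.5 kg.
Tool frame: the origin (TCP) lies at the very end of the fingers, on their centre line; the grasp point (between the pads) lies 19 mm behind it; z points along the fingers, y is the line along which they close (so a half turn about z gives the same grasp; the last joint's range is limited). The gripper opens to 88 mm and grips with 3 to 60 N. Pads are 18 mm wide; open, the fingers measure 123 mm over their backs; the gripper's body (75 mm by 187 mm) begins 45 mm behind the grasp point.
Start: joints at [1.169, 0.689, -0.195, 1.565, 0.157, 0.902, -0.215], TCP at [0.264, -0.567, 0.239] pointing down, gripper open.
Joint ranges: [-3.01, 3.01], [-0.46, 2.08], [-1.47, 1.51], [0.13, 2.56], [-1, 4.14], [0.04, 2.09], [-2.66, 2.66]. Speed limits (rad/s): [2.57, 2.57, 3.14, 3.14, 3.14, 3.14, 3.14].

### API

Orientations are given as a unit quaternion [x, y, z, w].
In Python, from bench import manip gives the robot as it stands.
- The arm moves only by the tool arm_command, never from a script. Its argument "rows" is a list of rows, each a list of 4 numbers: the shift along the tool's x, y, z in mm, then the turn about the tool's z in rad. In form: [[x, y, z, roll], ...]. A call has 1 to 10 rows; each row is the pose to reach, as a shift and turn from the pose commanded when the call began, along the tool's axes at that moment; what a row does not reach only later rows make up. A row lasts 1/8 s, in which the tool goes at most 62.5 mm and 10.7 degrees, less where a joint would pass 70% of its speed; a pose out of reach is approached as far as the arm can. A call with a gripper value outside its range is refused whole. "gripper" is the opening, from 0 (shut) to 1 (fully open), set as the call begins (left out, the last holds). The fingers move at their own pace and stop on an object; "grip_force" is the grip in N (left out, the last holds). Time passes only in rows, so rows that repeat a pose let the fingers close. It gives the time, the measured TCP pose, the force, the opening and the grip force at its end, in the units of the state.
- manip.get_state(): the state, without advancing time (a new reading comes with each control period).
- manip.read_camera(name): name is "side" or "top" or "wrist"; returns a dict with "frame" (480x640x3 uint8, blue, green, red), "depth" (480x640 float32, m along the optical axis (not along the pixel's ray), 0 where there is no reading), "fx", "fy", "cx", "cy" (pixels), "extrinsics" (4x4, takes a point from world to camera coordinates); the wrist camera has in their place "T_tool_cam" (4x4, takes a point from camera to tool coordinates, whose origin is the TCP and whose axes are the flange's). Camera axes: x right, y down, z forward; pixel columns grow to the right and rows downward; lengths in m; the calibration is good to about 2 mm. The wrist camera is an equidistant fisheye: a pixel r from the principal point sees the ray r / f radians off the axis. A picture is of the moment at which its call begins: read the wrist's pose just before it.
- manip.job_done(): hands the job in; it is judged then, once.
The state is a dict: "time": time; "q": joint angles; "dq": joint speeds; "tau": joint torques, N m; "tool_pos": TCP position; "eef_rot": TCP orientation; "contact_force": force on the tool from outside, world axes, zero at the start; "moment": the same for the moment, N m; "gripper_width": opening from 0.0 (shut) to 1.0 (fully open); "gripper_force": force on a finger pad.
Only numpy, scipy, OpenCV 4.12 (cv2) and the standard library are available. Lean on these libraries where they do the work, as an engineer would, in place of code of your own. Each camera call takes 0.05 s, during which the arm holds its last target. There are 200 camera calls.

### The job

Get the two long capped aluminium profiles ready for the frame: one lies loose on the grey assembly board, the other sticks out of the slot in the plywood bin and has to be drawn out through it. Lay both flat on the board side by side, one pushed snug along the long fence and the other snug along the first, both with their black-capped ends up against the short end stop. Don't drop them, and leave everything else on the bench where it is.

Things in the scene. Friction and masses are not known exactly. Their poses are not given: they have to be found in the camera images.
- board: Grey assembly board, fixed, 300 mm (x) by 400 mm (y), 12 mm thick. Origin: centre of its underside, on the bench. z up; x points to the long fence along its far edge, y points away from the end stop. Fence and stop are T-slot profiles bolted on top, 20 mm high above the board's top face, with 3 mm screw heads on them.
- fence (a point): Middle of the fence face that the profiles go against, 10 mm above the board's top: board x = +110 mm, y = 0. The face is upright, runs along the board's y from -190 to +190 mm and looks to board -x. The fence is 40 mm wide.
- stop (a point): Middle of the end-stop face that the capped ends go against, 10 mm above the board's top: board x = +65 mm, y = -150 mm. The face is upright, runs along the board's x from +20 mm up to the fence and looks to board +y. The stop is 20 mm wide.
- bar_a: Loose aluminium T-slot profile 20 x 20 x 180 mm, about 0.09 kg, lying askew on the board between the fence and the caliper, its capped end more or less towards the end stop. Origin: its centre. y axis along its length; the black end cap (same section as the profile) is its -y end, the open end with a screw hole its +y end.
- bar_b: The other profile, the same as bar_a in size, weight, origin and axes. It sits slanting in the plywood bin: its open (+y) end rests on the bin's floor inside, its underside on the sill of the slot, and its capped (-y) end sticks out about 60 mm beyond the wall, sloping up outwards by about 15 degrees.
- bar_a_cap (a point): Centre of bar_a's capped end face.
- bar_a_open (a point): Centre of bar_a's open end face.
- bar_b_cap (a point): Centre of bar_b's capped end face.
- bar_b_open (a point): Centre of bar_b's open end face.
- bin: Plywood offcut bin, fixed, 200 mm (x) by 130 mm (y), 90 mm high, walls 5 mm, floor 6 mm, open top. Origin: centre of its underside; z up. In its -y wall, which looks to the board, is a closed slot 50 mm wide (x -25 to +25 mm), z from 36 to 72 mm; the wall goes on above, so bar_b comes out only endways. Short offcuts lie inside at both sides.
- caliper: Bystander: digital caliper 225 mm long, 12 mm thick, lying along y on the board's edge near the robot. Origin: underside, middle of the beam.
- offcut: Bystander: 60 mm piece of 20 x 20 mm profile without a cap, on the board's left part, standing 20 mm high. Origin: centre of its underside.
- bracket: Bystander: small aluminium corner bracket 28 x 18 x 28 mm on the board's left part. Origin: centre of its underside.
- driver: Bystander: screwdriver on the bench beyond and left of the board. Origin: underside.
- cup: Bystander: white plastic cup, 64 mm across, 50 mm high, on the bench left of the board, beyond the bin. Origin: centre of its underside.
- block_big: Bystander: aluminium block 100 x 70 x 65 mm on the bench right of the board. Origin: centre of its underside.
- block_small: Bystander: aluminium block 90 x 55 x 40 mm on the bench right of the board. Origin: centre of its underside.
Things that resemble listed ones, but are neither listed nor needed, are in the scene too. What is shaped like the bar_b but blue is not meant.

How it is judged:
On the way:
1. the second profile has been drawn out of the bin through the slot (y of bar_b_open in the frame of bin below -0.07 m), for 0.1 s.
At the end, for the whole second after the job is handed in: Both profiles flat on the board and at rest: one (either) along the fence, gap at most 2.5 mm at both ends; the other along the first, all gaps together at most 3 mm; both capped ends within 3 mm of the end stop (((x of bar_a_cap in the frame of board between 0.0975 and 0.102 m and z of bar_a_cap in the frame of board between 0.02 and 0.0245 m and x of bar_a_open in the frame of board between 0.0975 and 0.102 m and z of bar_a_open in the frame of board between 0.02 and 0.0245 m and y of bar_a_cap in the frame of board between -0.152 and -0.147 m and x of bar_b_cap in the frame of board between 0.077 and 0.082 m and z of bar_b_cap in the frame of board between 0.02 and 0.0245 m and x of bar_b_open in the frame of board between 0.077 and 0.082 m and z of bar_b_open in the frame of board between 0.02 and 0.0245 m and y of bar_b_cap in the frame of board between -0.152 and -0.147 m) or (x of bar_b_cap in the frame of board between 0.0975 and 0.102 m and z of bar_b_cap in the frame of board between 0.02 and 0.0245 m and x of bar_b_open in the frame of board between 0.0975 and 0.102 m and z of bar_b_open in the frame of board between 0.02 and 0.0245 m and y of bar_b_cap in the frame of board between -0.152 and -0.147 m and x of bar_a_cap in the frame of board between 0.077 and 0.082 m and z of bar_a_cap in the frame of board between 0.02 and 0.0245 m and x of bar_a_open in the frame of board between 0.077 and 0.082 m and z of bar_a_open in the frame of board between 0.02 and 0.0245 m and y of bar_a_cap in the frame of board between -0.152 and -0.147 m)) and linear speed of each of bar_a, bar_b below 0.01 m/s); the robot touches nothing.
It fails at once if a bystander on the board (caliper, offcut, bracket) is moved more than 20 mm (distance of any of caliper, offcut, bracket from where it was at the start of the episode above 0.02 m).
It fails at once if a bystander on the bench (screwdriver, cup, blocks) is moved more than 20 mm (distance of any of driver, cup, block_big, block_small from where it was at the start of the episode above 0.02 m).
It fails at once if a profile is dropped or flung: it moves faster than 0.6 m/s while touching nothing ((linear speed of bar_a above 0.6 m/s and contact force between bar_a and anything else below 0.01 N) or (linear speed of bar_b above 0.6 m/s and contact force between bar_b and anything else below 0.01 N)).
It also fails if it takes over 67 s, if anything falls off the work surface, if the arm or the gripper's body presses on something with over 40 N, if the wrist force passes 120 N, or if a joint passes its speed limit or range.

## Working session

There is one attempt and no reset: what is moved stays moved. The work goes in short steps, Python scripts to look and compute and a tool call to move; the robot and the scene stay as the last step left them, time stands still between calls to the robot, and variables do not carry over. Pictures are saved under pics/ and viewed, at most 12 in all, crops included, and the job is handed in when it is done.

Besides the shell and the picture viewer there is one more tool, called after ">>>" in YAML: its name, and indented under it one key for each argument. arm_command: Moves the arm, as the interface text tells. Its arguments: {"type":"object","properties":{"rows":{"type":"array"},"gripper":{"type":"number"},"grip_force":{"type":"number"}},"required":["rows"]}

```bash
mkdir -p pics; cat > h.py <<'E'
import numpy as np, cv2
from bench import manip
def save(n):
    c=manip.read_camera(n); np.savez(f'{n}.npz',**c); return c
def world(c,u,v,z=None):
    """pixel -> world by depth, or by plane z"""
    T=np.linalg.inv(np.array(c['extrinsics'])); 
    d=np.array([(u-c['cx'])/c['fx'],(v-c['cy'])/c['fy'],1.0])
    if z is None: s=float(c['depth'][int(round(v)),int(round(u))])
    else: s=(z-T[2,3])/(T[:3,:3]@d)[2]
    return T[:3,:3]@(d*s)+T[:3,3]
def cloud(c):
    T=np.linalg.inv(np.array(c['extrinsics'])); v,u=np.mgrid[:480,:640]; D=c['depth']
    P=np.stack([(u-c['cx'])/c['fx']*D,(v-c['cy'])/c['fy']*D,D],-1)
    return P@T[:3,:3].T+T[:3,3]
E
python3 - <<'E'
from h import *
for n in ['top','side']:
    c=save(n); cv2.imwrite(f'pics/{n}0.png',c['frame']); print(n,c['fx'],np.linalg.inv(c['extrinsics']).round(3))
s=manip.get_state(); print(s['tool_pos'],s['eef_rot'],s['time'],s['gripper_width'])
E
```

```text
top 553.8553570101625 [[-0.02  -0.983  0.183  0.271]
 [-1.     0.019 -0.005  0.087]
 [ 0.002 -0.183 -0.983  1.399]
 [ 0.     0.     0.     1.   ]]
side 555.8657485217695 [[-0.93  -0.275  0.245  0.159]
 [-0.368  0.712 -0.597  0.972]
 [-0.01  -0.645 -0.764  1.205]
 [ 0.     0.     0.     1.   ]]
[ 0.26355436 -0.56609488  0.23799476] [ 9.76345469e-01  2.16214798e-01 -2.44220738e-04 -7.91014555e-04] 0.1 0.9969660220777372
```

View pics/top0.png

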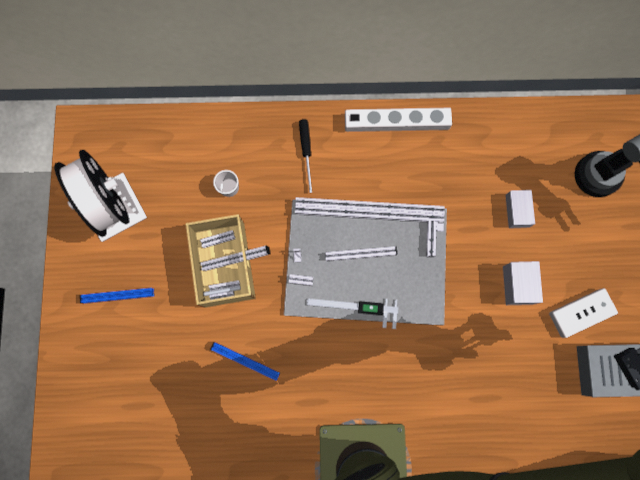

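View pics/side0.png

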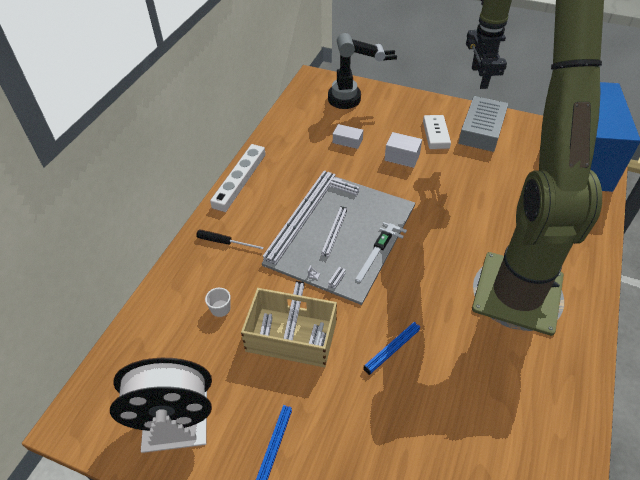

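The top view shows the board with its fence at the top (row ~208) and its stop at the right (432,238). Bar_a is at (327,255)-(396,251) with its cap on the right. Bar_b's cap sticks out at (268,250), and the bin is at (190-255, 215-305). The blue bars are decoys.

```bash
python3 - <<'E'
from h import *
c=dict(np.load('top.npz')); W=cloud(c); X,Y,Z=W[...,0],W[...,1],W[...,2]
f=c['frame']; hsv=cv2.cvtColor(f,cv2.COLOR_BGR2HSV)
print('noise board',Z[225:240,330:400].mean(),Z[225:240,330:400].std(), 'bench',Z[330:380,480:520].mean())
g=((hsv[...,1]<30)).astype(np.uint8); g[:190]=0;g[330:]=0;g[:,:275]=0;g[:,455:]=0
n,l,st,_=cv2.connectedComponentsWithStats(g); k=1+st[1:,4].argmax(); m=(l==k)
def fit(p):
    vx,vy,x,y=cv2.fitLine(np.float32(p),cv2.DIST_HUBER,0,.001,.001).ravel(); return np.array([x,y]),np.degrees(np.arctan2(vy,vx))
rows=np.arange(225,305)
print('left',fit([world(c,np.where(m[r])[0][0]-.5,r,.012)[:2] for r in rows]))
print('right',fit([world(c,np.where(m[r])[0][-1]+.5,r,.012)[:2] for r in rows]))
cols=np.r_[295:375,405:440]
print('near',fit([world(c,u,np.where(m[:,u])[0][-1]+.5,.012)[:2] for u in range(295,370)]))
# fence cloud and bar_a cloud
for nm,(u0,u1,v0,v1) in dict(fence=(285,450,195,222),bar=(320,402,240,265),stop=(422,442,220,260)).items():
    w=W[v0:v1,u0:u1].reshape(-1,3); w=w[(w[:,2]>.025)&(w[:,2]<.045)]
    r=cv2.minAreaRect(np.float32(w[:,:2]*1000)); print(nm,len(w),r,w[:,2].mean())
# bar_b outside bin
for n2 in ['top']:
    w=W[240:262,246:275].reshape(-1,3); w=w[w[:,2]>.03]; print('b top',w[:,:].min(0),w.max(0),len(w))
w=W[205:310,180:262].reshape(-1,3); w=w[(w[:,2]>.08)&(w[:,2]<.1)]; print('bin rim',cv2.minAreaRect(np.float32(w[:,:2]*1000)),w[:,2].mean(),len(w))
big=lambda n,u0,u1,v0,v1,s:cv2.resize(f[v0:v1,u0:u1],None,fx=s,fy=s,interpolation=cv2.INTER_CUBIC)
a=big(0,180,450,195,330,2.9)
s=dict(np.load('side.npz'))['frame'][270:370,230:350]
cv2.imwrite('pics/c1.png',a)
E
```

```text
noise board 0.015049541902560547 0.06052078302437655 bench 0.005638545043166459
left (array([0.52129036, 0.17207554], dtype=float32), np.float32(-4.7619243))
right (array([ 0.47190267, -0.22353925], dtype=float32), np.float32(-4.4903316))
near (array([0.3623024 , 0.06395853], dtype=float32), np.float32(85.39755))
fence 2257 ((632.9926147460938, -37.60443115234375), (380.5197448730469, 43.54084777832031), 85.26713562011719) 0.03188225356681728
bar 550 ((520.3616333007812, -12.153671264648438), (21.23798179626465, 181.38739013671875), 3.648923635482788) 0.03145585321663486
stop 318 ((556.869873046875, -192.15191650390625), (49.891143798828125, 93.4613037109375), 87.75518035888672) 0.0318511328711757
b top [0.27065174 0.08714591 0.03161035] [0.54460339 0.27659383 1.39874921] 245
bin rim ((503.42578125, 335.88031005859375), (201.89222717285156, 131.114501953125), 8.796805381774902) 0.0890163549736392 737
```

View pics/c1.png

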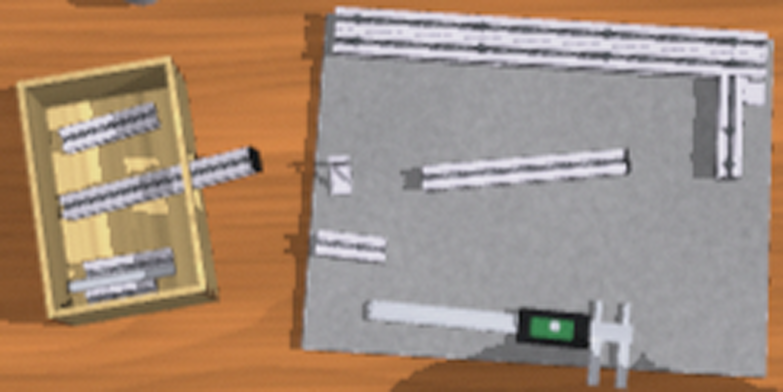

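```bash
cat >> h.py <<'E'
YAW=np.radians(-4.6); XB=np.array([np.cos(YAW),np.sin(YAW)]); YB=np.array([-XB[1],XB[0]]); OB=.505*XB+.014*YB
def b2w(x,y): return OB+x*XB+y*YB
def w2b(p): d=np.asarray(p)[:2]-OB; return np.array([d@XB,d@YB])
def rot(s):
    from scipy.spatial.transform import Rotation as R
    return R.from_quat(s['eef_rot']).as_matrix()
def go(x,y,z,phi=None):
    s=manip.get_state(); R=rot(s); f0=np.degrees(np.arctan2(R[1,0],R[0,0]))
    d=R.T@(np.array([x,y,z])-s['tool_pos'])*1000
    r=0 if phi is None else -np.radians((phi-f0+180)%360-180)
    print('at',s['tool_pos'].round(4),'phi',round(f0,2),'board',w2b(s['tool_pos']).round(4),'-> row',d.round(1),round(r,3))
E
python3 - <<'E'
from h import *
go(.520,-.012,.16,93.65)
# bar_b in top & side: dark cap + bar edges near slot
for n,(u0,u1,v0,v1) in dict(top=(244,275,238,266),side=(285,312,272,312)).items():
    c=dict(np.load(n+'.npz')); W=cloud(c); hs=cv2.cvtColor(c['frame'],cv2.COLOR_BGR2HSV)
    m=np.zeros((480,640),bool); m[v0:v1,u0:u1]=True
    m&=(W[...,2]>.045)&(W[...,2]<.11)
    bx=np.array([np.cos(.1536),np.sin(.1536)]);by=np.array([-bx[1],bx[0]])
    P=W[m]; Q=(P[:,:2]-[.5034,.3359]); q=np.c_[Q@bx,Q@by,P[:,2]]; q=q[(q[:,1]<-.072)&(abs(q[:,0])<.05)]
    print(n,len(q),q.min(0).round(4),q.max(0).round(4))
    ys=q[:,1]
    for a in np.arange(-.135,-.07,.012):
        t=q[(ys>=a)&(ys<a+.012)]
        if len(t): print(round(a+.006,3),len(t),'x',t[:,0].min().round(4),t[:,0].max().round(4),'z',np.percentile(t[:,2],[10,50,90]).round(4))
E
```

```text
at [ 0.2636 -0.5661  0.238 ] phi 24.97 board [-0.1969 -0.5571] -> row [ 466.4 -393.9   78.6] -1.199
top 193 [-0.0065 -0.1235  0.0472] [ 0.0156 -0.0733  0.0775]
-0.129 4 x -0.0053 0.0139 z [0.0549 0.058  0.0623]
-0.117 48 x -0.0051 0.0156 z [0.0583 0.0691 0.0739]
-0.105 47 x -0.0054 0.0155 z [0.0566 0.0671 0.0717]
-0.093 43 x -0.0053 0.0149 z [0.0561 0.0644 0.0682]
-0.081 41 x -0.0063 0.0138 z [0.0572 0.0612 0.0642]
-0.069 10 x -0.0065 0.0135 z [0.0541 0.0622 0.0654]
side 122 [-0.0081 -0.1173  0.0467] [ 0.0127 -0.0721  0.0776]
-0.117 24 x -0.0063 0.0123 z [0.0629 0.0689 0.0729]
-0.105 40 x -0.007 0.0126 z [0.0574 0.0669 0.0709]
-0.093 41 x -0.0075 0.0127 z [0.0548 0.0636 0.0676]
-0.081 16 x -0.0077 0.0117 z [0.06   0.0631 0.0667]
-0.069 1 x -0.0081 -0.0081 z [0.049 0.049 0.049]
```

>>> arm_command:
  rows:
    - [466, -394, 79, -1.2]
    - [466, -394, 79, -1.2]
    - [466, -394, 79, -1.2]
    - [466, -394, 79, -1.2]
    - [466, -394, 79, -1.2]
    - [466, -394, 79, -1.2]
    - [466, -394, 79, -1.2]
    - [466, -394, 79, -1.2]
    - [466, -394, 79, -1.2]
    - [466, -394, 79, -1.2]
  gripper: 0.7

```text
time: 1.35
tool_pos: [0.5207, -0.0101, 0.1593]
eef_rot: [0.683, 0.73, 0.0, -0.0]
contact_force: [0.4, 0.6, 0.8]
gripper_width: 0.699
gripper_force: 0.0
```

```bash
python3 - <<'E'
from h import *
go(.520,-.012,.016,93.65); print(manip.get_state()['time'],manip.get_state()['contact_force'])
c=save('wrist'); cv2.imwrite('pics/w1.png',c['frame']); print(c['fx'],c['cx'],c['cy'],c['T_tool_cam'].round(3).tolist())
E
```

```text
at [ 0.5207 -0.0101  0.1593] phi 93.81 board [0.0148 0.0177] -> row [ -1.9  -0.8 143.3] 0.003
1.35 [0.42233631 0.59880853 0.77520613]
371.64829954431775 308.9524023295785 236.15742052017484 [[0.0, -0.958, -0.287, 0.074], [1.0, 0.001, -0.001, -0.001], [0.001, -0.287, 0.958, -0.146], [0.0, 0.0, 0.0, 1.0]]
```

View pics/w1.png

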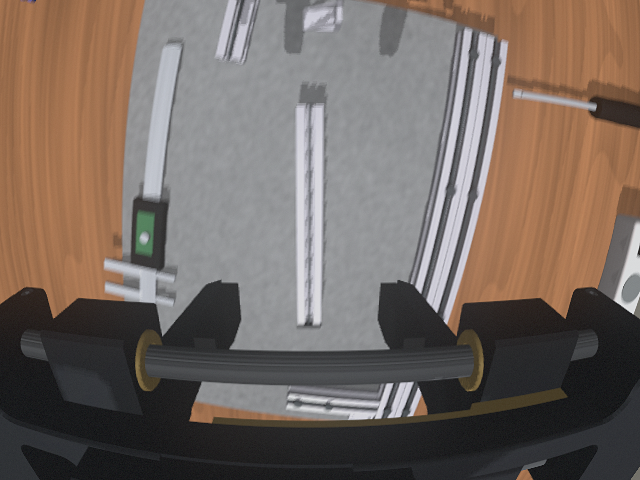

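The wrist view shows bar_a centred between the fingers, running from (310,105) to its cap at (310,325). I'll go down and grip.

>>> arm_command:
  rows:
    - [-2, -1, 60, 0]
    - [-2, -1, 110, 0]
    - [-2, -1, 130, 0]
    - [-2, -1, 143, 0]
    - [-2, -1, 143, 0]

```text
time: 2.02
tool_pos: [0.5189, -0.0149, 0.0163]
eef_rot: [0.684, 0.73, -0.0, -0.0]
contact_force: [-0.6, 0.7, 1.0]
gripper_width: 0.703
gripper_force: 0.0
```

>>> arm_command:
  rows:
    - [0, 0, 0, 0]
    - [0, 0, 0, 0]
    - [0, 0, 0, 0]
    - [0, 0, 0, 0]
    - [0, 0, 0, 0]
    - [0, 0, 0, 0]
  gripper: 0.1
  grip_force: 15

```text
time: 2.78
tool_pos: [0.5193, -0.0148, 0.0169]
eef_rot: [0.684, 0.73, 0.0, 0.0]
contact_force: [0.4, -0.5, 4.1]
gripper_width: 0.225
gripper_force: 15.0
```

```bash
python3 - <<'E'
from h import *
x,y=b2w(.052,-.045); go(x,y,.0195,85.4); s=manip.get_state(); print(s['time'],s['contact_force'],s['gripper_width'])
E
```

```text
at [ 0.5193 -0.0148  0.0169] phi 93.72 board [0.0139 0.0129] -> row [-62.8  29.4  -2.5] 0.145
2.775 [ 0.42975955 -0.4945045   4.1091163 ] 0.22546437278361203
```

>>> arm_command:
  rows:
    - [0, 0, -6, 0]
    - [-10, 5, -6, 0.07]
    - [-30, 15, -6, 0.146]
    - [-50, 25, -6, 0.146]
    - [-63, 29, -6, 0.146]
    - [-63, 29, -6, 0.146]
    - [-63, 29, -3, 0.146]
    - [-63, 29, 0, 0.146]
    - [-63, 29, 0, 0.146]

```text
time: 3.9
tool_pos: [0.5518, -0.0745, 0.0168]
eef_rot: [0.735, 0.678, -0.0, -0.0]
contact_force: [-2.0, 0.8, 2.1]
gripper_width: 0.224
gripper_force: 15.0
```

```bash
python3 - <<'E'
from h import *
x,y=b2w(.052,-.068); go(x,y,.0165,85.4); s=manip.get_state(); print(s['time'],s['contact_force'],s['gripper_width'])
c=save('wrist'); cv2.imwrite('pics/w2.png',c['frame'])
E
```

```text
at [ 0.5518 -0.0745  0.0168] phi 85.45 board [ 0.051 -0.044] -> row [-24.    1.    0.3] 0.001
3.9 [-1.96737284  0.83765458  2.10117866] 0.22433957843211316
```

>>> arm_command:
  rows:
    - [-8, 0, 0, 0]
    - [-14, 0, 0, 0]
    - [-17, 0, 0, 0]
    - [-19, 0, 0, 0]
    - [-21, 0, 0, 0]
    - [-22, 0, 0, 0]

```text
time: 4.7
tool_pos: [0.551, -0.0936, 0.0168]
eef_rot: [0.734, 0.679, 0.002, -0.001]
contact_force: [-0.4, 8.8, 1.1]
gripper_width: 0.226
gripper_force: 15.0
```

>>> arm_command:
  rows:
    - [2, 0, 0, 0]
    - [2, 0, 0, 0]
    - [2, 0, 0, 0]
    - [2, 0, -15, 0]
    - [2, 0, -60, 0]
    - [2, 0, -60, 0]
  gripper: 0.55

```text
time: 5.45
tool_pos: [0.5529, -0.0961, 0.0803]
eef_rot: [0.735, 0.678, 0.002, 0.002]
contact_force: [0.3, 0.1, 0.2]
gripper_width: 0.55
gripper_force: 0.0
```

```bash
python3 - <<'E'
from h import *
x,y=b2w(.015,-.060); go(x,y,.080,175.4); go(x,y,.08,-4.6); s=manip.get_state(); print(s['time'],s['contact_force'],s['gripper_width'],s['q'].round(2))
c=save('wrist'); cv2.imwrite('pics/w2.png',c['frame'])
E
```

```text
at [ 0.5529 -0.0961  0.0803] phi 85.32 board [ 0.0538 -0.0655] -> row [  5.4 -38.8   0. ] -1.572
at [ 0.5529 -0.0961  0.0803] phi 85.32 board [ 0.0538 -0.0655] -> row [  5.4 -38.8   0. ] 1.569
5.45 [0.30929842 0.12795853 0.15944328] 0.5502602441321344 [ 0.27  0.85 -0.3   1.88  0.51  0.48 -0.48]
```

View pics/w2.png

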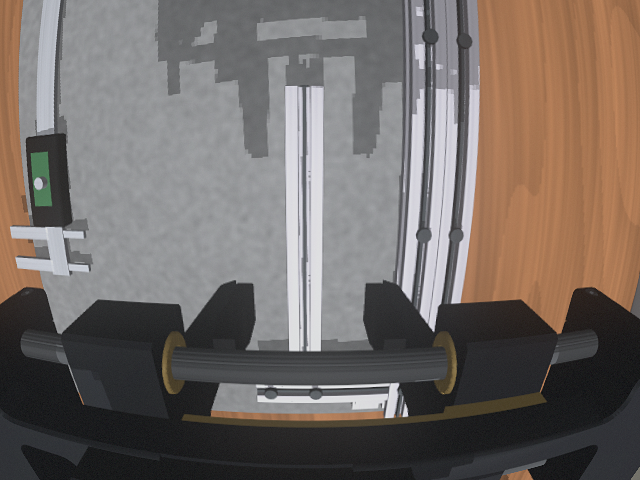

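Bar_a now lies parallel to the fence with its cap at the stop (about (305,350)). Next I'll turn the open fingers parallel to the bar and push it to the fence.

>>> arm_command:
  rows:
    - [5, -38, 0, 0.18]
    - [5, -38, 0, 0.36]
    - [5, -38, 0, 0.54]
    - [5, -38, 0, 0.72]
    - [5, -38, 0, 0.9]
    - [5, -38, 0, 1.08]
    - [5, -38, 0, 1.26]
    - [5, -38, 0, 1.44]
    - [5, -38, 0, 1.57]
    - [5, -38, 0, 1.57]
  gripper: 1.0

```text
time: 6.75
tool_pos: [0.5125, -0.0876, 0.0762]
eef_rot: [0.999, -0.039, -0.001, 0.0]
contact_force: [0.2, -0.5, 0.2]
gripper_width: 1.0
gripper_force: 0.0
```

```bash
python3 - <<'E'
from h import *
x,y=b2w(.015,-.060); go(x,y,.018,-4.6); s=manip.get_state(); print(s['time'],s['contact_force'],s['gripper_width'],s['q'].round(2))
E
```

```text
at [ 0.5125 -0.0876  0.0762] phi -4.51 board [ 0.0129 -0.0602] -> row [ 2.2 -0.3 58.2] 0.002
6.75 [ 0.17918014 -0.51793573  0.21135795] 0.9995296915542528 [ 0.05  0.82  0.05  2.01 -0.13  0.31 -1.45]
```

>>> arm_command:
  rows:
    - [0, 0, 40, 0]
    - [0, 0, 57, 0]
    - [0, 0, 57, 0]
    - [12, 0, 57, 0]
    - [22, 0, 57, 0]
    - [32, 0, 57, 0]
    - [42, 0, 57, 0]
    - [50, 0, 57, 0]
    - [56, 0, 57, 0]
    - [60, 0, 57, 0]

```text
time: 8.0
tool_pos: [0.573, -0.0925, 0.0197]
eef_rot: [0.999, -0.04, -0.0, 0.0]
contact_force: [-1.7, -0.4, 1.9]
gripper_width: 0.998
gripper_force: 0.7
```

>>> arm_command:
  rows:
    - [3, 0, 0, 0]
    - [5, 0, 0, 0]
    - [7, 0, 0, 0]
    - [7, 0, 0, 0]

```text
time: 8.5
tool_pos: [0.5775, -0.0928, 0.0195]
eef_rot: [0.999, -0.04, -0.002, -0.0]
contact_force: [-5.1, 0.8, 3.7]
gripper_width: 1.002
gripper_force: 2.6
```

>>> arm_command:
  rows:
    - [2, 0, 0, 0]
    - [4, 0, 0, 0]
    - [6, 0, 0, 0]
    - [6, 0, 0, 0]
    - [6, 0, 0, 0]

```text
time: 9.12
tool_pos: [0.5775, -0.0929, 0.0193]
eef_rot: [0.999, -0.04, -0.008, -0.001]
contact_force: [-14.7, 2.2, 12.3]
gripper_width: 1.001
gripper_force: 7.5
```

>>> arm_command:
  rows:
    - [-4, 0, 0, 0]
    - [-12, 0, 0, 0]
    - [-12, 0, -60, 0]
    - [-12, 0, -110, 0]
    - [-12, 0, -110, 0]

```text
time: 9.75
tool_pos: [0.5778, -0.0932, 0.1337]
eef_rot: [0.999, -0.04, 0.005, 0.001]
contact_force: [0.0, -0.9, -0.6]
gripper_width: 1.002
gripper_force: 0.0
```

```bash
python3 - <<'E'
from h import *
go(.524,.234,.13,101); s=manip.get_state(); print(s['time'],s['q'].round(2))
c=save('wrist'); cv2.imwrite('pics/w3.png',c['frame'])
t=save('top'); cv2.imwrite('pics/t3.png',t['frame'])
E
```

```text
at [ 0.5778 -0.0932  0.1337] phi -4.6 board [ 0.0784 -0.0606] -> row [ -79.9 -321.9    2.7] -1.843
9.75 [ 0.03  0.78  0.09  1.8  -0.12  0.56 -1.46]
```

View pics/w3.png

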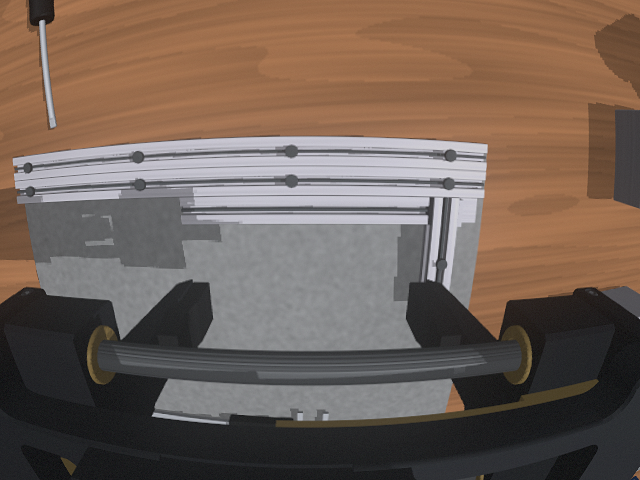

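The wrist view shows bar_a flush along the fence, (182,212)-(430,210), with its cap at the stop. Next is bar_b.

>>> arm_command:
  rows:
    - [-80, -322, 0, -1.84]
    - [-80, -322, 0, -1.84]
    - [-80, -322, 0, -1.84]
    - [-80, -322, 0, -1.84]
    - [-80, -322, 0, -1.84]
    - [-80, -322, 0, -1.84]
    - [-80, -322, 0, -1.84]
    - [-80, -322, 0, -1.84]
    - [-80, -322, 0, -1.84]
    - [-80, -322, 0, -1.84]
  gripper: 0.65

```text
time: 11.1
tool_pos: [0.519, 0.2348, 0.1279]
eef_rot: [0.635, 0.772, -0.001, -0.001]
contact_force: [-0.4, 0.8, 0.5]
gripper_width: 0.652
gripper_force: 0.0
```

>>> arm_command:
  rows:
    - [0, 0, 0, -0.04]
    - [0, 0, 0, -0.04]
    - [0, 0, 0, -0.04]

```text
time: 11.48
tool_pos: [0.5198, 0.2349, 0.1294]
eef_rot: [0.622, 0.783, -0.0, -0.0]
contact_force: [-0.6, -0.5, -0.9]
gripper_width: 0.65
gripper_force: 0.0
```

```bash
python3 - <<'E'
from h import *
go(.524,.234,.04,101); s=manip.get_state(); print(s['time'],s['q'].round(2))
c=save('wrist'); cv2.imwrite('pics/w4.png',c['frame'])
E
```

```text
at [0.5198 0.2349 0.1294] phi 103.05 board [-0.0058  0.2618] -> row [-1.8  4.  89.4] 0.036
11.475 [-0.31  0.78 -0.33  1.82  0.42  0.6  -0.68]
```

View pics/w4.png

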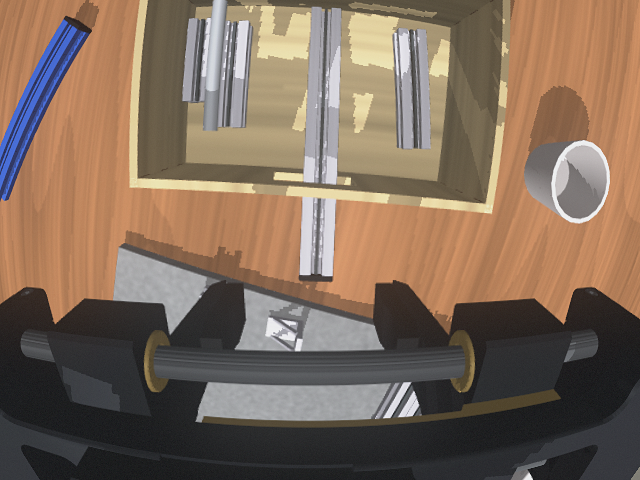

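The cap is at (316,278), about 11 mm behind the TCP, and the bar lies between the fingers.

>>> arm_command:
  rows:
    - [5, 4, 0, 0.036]
    - [5, 4, 40, 0.036]
    - [5, 4, 70, 0.036]
    - [5, 4, 89, 0.036]
    - [5, 4, 89, 0.036]

```text
time: 12.15
tool_pos: [0.5221, 0.2407, 0.0397]
eef_rot: [0.636, 0.772, -0.001, -0.0]
contact_force: [0.1, -0.1, 0.3]
gripper_width: 0.653
gripper_force: 0.0
```

>>> arm_command:
  rows:
    - [0, 0, 0, 0]
    - [0, 0, 0, 0]
    - [0, 0, 0, 0]
    - [0, 0, 0, 0]
    - [0, 0, 0, 0]
  gripper: 0.1
  grip_force: 40

```text
time: 12.78
tool_pos: [0.5228, 0.2407, 0.041]
eef_rot: [0.636, 0.772, 0.0, 0.0]
contact_force: [-0.2, 0.3, 1.9]
gripper_width: 0.228
gripper_force: 40.0
```

>>> arm_command:
  rows:
    - [-5, 0, -1.5, 0]
    - [-15, 0, -4, 0]
    - [-25, 0, -7, 0]
    - [-35, 0, -9.5, 0]
    - [-45, 0, -12, 0]
    - [-55, 0, -15, 0]

```text
time: 13.52
tool_pos: [0.5333, 0.1859, 0.0559]
eef_rot: [0.636, 0.772, -0.0, 0.0]
contact_force: [-0.5, 1.6, -0.1]
gripper_width: 0.223
gripper_force: 40.0
```

>>> arm_command:
  rows:
    - [-10, 0, -3, 0]
    - [-22, 0, -6.5, 0]
    - [-34, 0, -10, 0]
    - [-46, 0, -14, 0]
    - [-58, 0, -18, 0]
    - [-70, 0, -21, 0]
    - [-82, 0, -25, 0]
    - [-94, 0, -30, 0]
    - [-105, 0, -40, 0]
    - [-105, 0, -40, 0]

```text
time: 14.78
tool_pos: [0.5542, 0.0824, 0.0966]
eef_rot: [0.636, 0.771, 0.001, 0.001]
contact_force: [0.7, 1.0, -0.3]
gripper_width: 0.222
gripper_force: 40.0
```

```bash
python3 - <<'E'
from h import *
x,y=b2w(.04,.0); go(x,y,.11,85.4); s=manip.get_state(); print(s['time'],s['contact_force'],s['moment'],s['gripper_width'])
c=save('wrist'); c=save('side'); f=c['frame'][160:340,200:440]; cv2.imwrite('pics/s5.png',cv2.resize(f,None,fx=3.2,fy=3.2,interpolation=cv2.INTER_CUBIC))
E
```

```text
at [0.5542 0.0824 0.0966] phi 100.94 board [0.0408 0.1126] -> row [-108.3  -30.9  -13.4] 0.271
14.775 [ 0.68321359  1.01839277 -0.28022554] [-0.05951875 -0.06606375  0.02416176] 0.22236992715452109
```

View pics/s5.png

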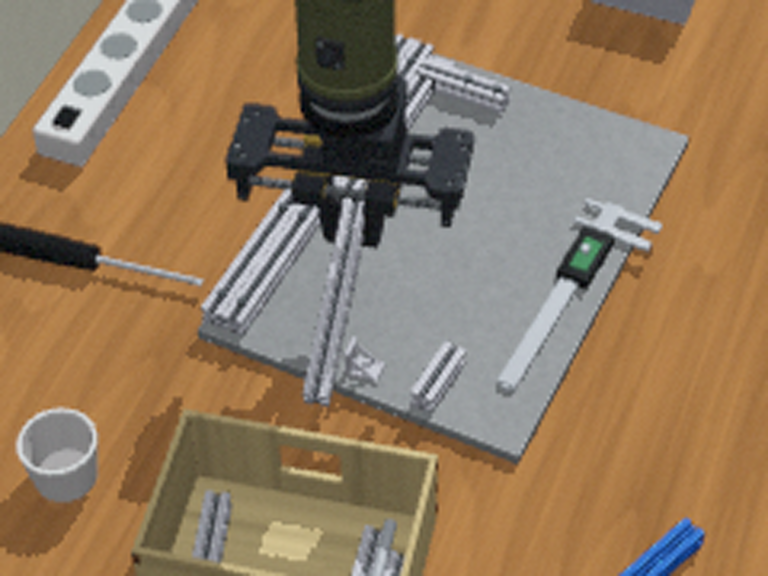

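Bar_b is out of the bin and held clear of the slot. I'll carry it over the lane.

>>> arm_command:
  rows:
    - [-15, -4, -5, 0.04]
    - [-45, -12, -5, 0.1]
    - [-75, -20, -5, 0.16]
    - [-105, -28, -5, 0.22]
    - [-135, -38, -5, 0.271]
    - [-165, -48, -5, 0.271]
    - [-195, -56, -5, 0.271]
    - [-212, -61, -5, 0.271]
    - [-212, -61, -5, 0.271]

```text
time: 16.0
tool_pos: [0.5337, -0.1377, 0.1007]
eef_rot: [0.735, 0.678, -0.0, 0.0]
contact_force: [-0.2, 0.9, -0.9]
gripper_width: 0.22
gripper_force: 40.0
```

```bash
python3 - <<'E'
from h import *
x,y=b2w(.04,-.105); go(x,y,.05,85.4); s=manip.get_state(); print(s['time'],s['contact_force'])
E
```

```text
at [ 0.5337 -0.1377  0.1007] phi 85.35 board [ 0.038  -0.1084] -> row [ 3.5  2.  50.7] -0.001
16.0 [-0.23304563  0.90151245 -0.87109137]
```

>>> arm_command:
  rows:
    - [3, 2, 20, 0]
    - [3, 2, 40, 0]
    - [3, 2, 50, 0]
    - [3, 2, 56, 0]
    - [3, 2, 62, 0]
    - [3, 2, 68, 0]
    - [3, 2, 73, 0]
    - [3, 2, 78, 0]
    - [3, 2, 81, 0]
    - [3, 2, 81, 0]
  grip_force: 12

```text
time: 17.25
tool_pos: [0.5364, -0.1333, 0.0195]
eef_rot: [0.734, 0.679, -0.0, -0.0]
contact_force: [0.3, -0.2, 0.1]
gripper_width: 0.227
gripper_force: 12.0
```

>>> arm_command:
  rows:
    - [0, 0, 2, 0]
    - [0, 0, 4.5, 0]
    - [0, 0, 4.5, 0]
    - [0, 0, 4.5, 0]
  grip_force: 3

```text
time: 17.75
tool_pos: [0.5364, -0.1332, 0.0152]
eef_rot: [0.734, 0.679, 0.0, -0.0]
contact_force: [0.4, -0.4, -1.3]
gripper_width: 0.226
gripper_force: 3.0
```

>>> arm_command:
  rows:
    - [0, 0, 0, 0]
    - [0, 0, 0, 0]
    - [0, 0, 0, 0]
  gripper: 0.32

```text
time: 18.12
tool_pos: [0.5364, -0.1333, 0.0153]
eef_rot: [0.734, 0.679, 0.0, 0.0]
contact_force: [1.0, 0.0, 0.7]
gripper_width: 0.315
gripper_force: 0.0
```

```bash
python3 - <<'E'
from h import *
x,y=b2w(.04,-.135); go(x,y,.016,85.4); s=manip.get_state(); print(s['time'],s['contact_force'],s['gripper_width'])
c=save('wrist'); cv2.imwrite('pics/w6.png',c['frame'])
E
```

```text
at [ 0.5364 -0.1333  0.0153] phi 85.53 board [ 0.0404 -0.1039] -> row [-31.1  -0.5  -0.7] 0.002
18.125 [0.97550894 0.03445317 0.68289544] 0.3153464138041152
```

View pics/w6.png

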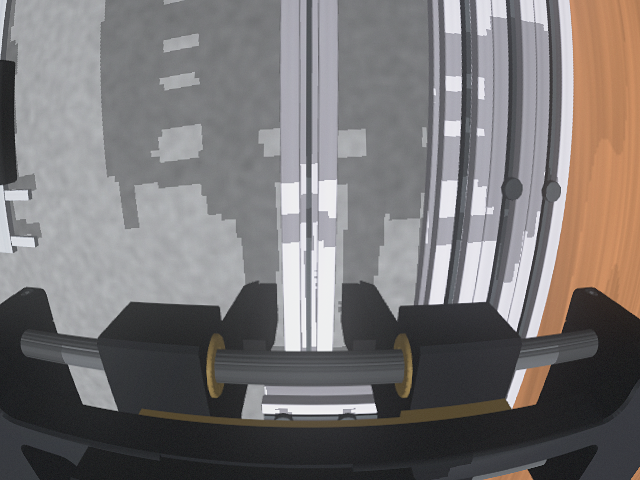

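Bar_b lies flat between the fingers. I'll shift the grip toward its middle, then slide it to the stop.

>>> arm_command:
  rows:
    - [15, 0, -1, 0]
    - [35, 0, -1, 0]
    - [55, 0, -1, 0]
    - [55, 0, -1, 0]

```text
time: 18.68
tool_pos: [0.5411, -0.075, 0.0164]
eef_rot: [0.733, 0.681, 0.001, -0.001]
contact_force: [-0.9, -0.5, -0.6]
gripper_width: 0.32
gripper_force: 0.0
```

>>> arm_command:
  rows:
    - [0, 0, 0, 0]
    - [0, 0, 0, 0]
    - [0, 0, 0, 0]
  gripper: 0.1
  grip_force: 15

```text
time: 19.05
tool_pos: [0.5405, -0.0794, 0.0162]
eef_rot: [0.735, 0.679, -0.0, 0.0]
contact_force: [0.1, -0.8, 0.5]
gripper_width: 0.226
gripper_force: 15.0
```

>>> arm_command:
  rows:
    - [-8, 0, 0, 0]
    - [-16, 0, 0, 0]
    - [-22, 0, 0, 0]
    - [-25, 0, 0, 0]
    - [-27, 0, 0, 0]
    - [-29, 0, 0, 0]
    - [-30, 0, 0, 0]

```text
time: 19.92
tool_pos: [0.5391, -0.0996, 0.0162]
eef_rot: [0.732, 0.681, 0.005, -0.004]
contact_force: [-1.3, 17.9, 1.8]
gripper_width: 0.223
gripper_force: 15.0
```

>>> arm_command:
  rows:
    - [5, 0, 0, 0]
    - [5, 0, 0, 0]
    - [5, 0, 0, 0]
    - [5, 0, -20, 0]
    - [5, 0, -65, 0]
    - [5, 0, -65, 0]
  gripper: 0.42

```text
time: 20.68
tool_pos: [0.5407, -0.1046, 0.0838]
eef_rot: [0.735, 0.678, 0.002, 0.002]
contact_force: [-0.0, -0.0, -0.5]
gripper_width: 0.416
gripper_force: 0.0
```

```bash
python3 - <<'E'
from h import *
x,y=b2w(.005,-.060); go(x,y,.080,-4.6); s=manip.get_state(); print(s['time'],s['contact_force'])
E
```

```text
at [ 0.5407 -0.1046  0.0838] phi 85.44 board [ 0.0423 -0.0749] -> row [ 14.9 -37.4   3.6] 1.571
20.675 [-0.03969921 -0.03783425 -0.48626838]
```

>>> arm_command:
  rows:
    - [15, -38, 0, 0.18]
    - [15, -38, 0, 0.36]
    - [15, -38, 0, 0.54]
    - [15, -38, 0, 0.72]
    - [15, -38, 0, 0.9]
    - [15, -38, 0, 1.08]
    - [15, -38, 0, 1.26]
    - [15, -38, 0, 1.44]
    - [15, -38, 0, 1.57]
    - [15, -38, 0, 1.57]
  gripper: 1.0

```text
time: 21.92
tool_pos: [0.5016, -0.086, 0.0806]
eef_rot: [0.999, -0.038, -0.001, 0.001]
contact_force: [-1.0, 0.1, 0.4]
gripper_width: 1.0
gripper_force: 0.0
```

```bash
python3 - <<'E'
from h import *
x,y=b2w(.058,-.060); go(x,y,.0185,-4.6); s=manip.get_state(); print(s['time'],s['contact_force'])
E
```

```text
at [ 0.5016 -0.086   0.0806] phi -4.37 board [ 0.0018 -0.0595] -> row [56.2  0.6 62.1] 0.004
21.925 [-0.95247672  0.07836032  0.44923885]
```

>>> arm_command:
  rows:
    - [0, 0, 45, 0.004]
    - [0, 0, 62, 0.004]
    - [0, 0, 62, 0.004]
    - [12, 0, 62, 0.004]
    - [22, 0, 62, 0.004]
    - [32, 0, 62, 0.004]
    - [42, 0, 62, 0.004]
    - [48, 0, 62, 0.004]
    - [52, 0, 62, 0.004]
    - [54, 0, 62, 0.004]

```text
time: 23.18
tool_pos: [0.5558, -0.0897, 0.0192]
eef_rot: [0.999, -0.041, -0.0, 0.0]
contact_force: [-0.9, -0.3, 1.4]
gripper_width: 0.999
gripper_force: 0.6
```

>>> arm_command:
  rows:
    - [2, 0, 0, 0]
    - [4, 0, 0, 0]
    - [6, 0, 0, 0]
    - [8, 0, 0, 0]
    - [8, 0, 0, 0]

```text
time: 23.8
tool_pos: [0.5577, -0.0898, 0.0188]
eef_rot: [0.999, -0.041, -0.006, -0.001]
contact_force: [-11.2, 0.4, 8.9]
gripper_width: 1.003
gripper_force: 5.5
```

>>> arm_command:
  rows:
    - [-6, 0, 0, 0]
    - [-14, 0, 0, 0]
    - [-14, 0, -50, 0]
    - [-14, -20, -70, 0]
    - [-14, -80, -70, 0]
    - [0, -140, -70, 0]
    - [21, -140, -70, 0]
    - [21, -140, -70, 0]
  gripper: 0.0

```text
time: 24.8
tool_pos: [0.5979, 0.0479, 0.0894]
eef_rot: [0.999, -0.04, 0.002, 0.0]
contact_force: [0.5, -1.0, -0.1]
gripper_width: 0.116
gripper_force: 0.0
```

```bash
python3 - <<'E'
from h import *
print(w2b([.5577,-.0898])); x,y=b2w(w2b([.5577,-.0898])[0]+.029,.075); go(x,y,.0205,-4.6); s=manip.get_state(); print(s['time'],s['contact_force'],s['gripper_width'])
c=save('wrist'); cv2.imwrite('pics/w7.png',c['frame'])
E
```

```text
[ 0.05810544 -0.0587838 ]
at [0.5979 0.0479 0.0894] phi -4.6 board [0.0871 0.0817] -> row [-0.3  6.7 68.9] 0.0
24.8 [ 0.494807   -1.00328632 -0.0692036 ] 0.11577177246327279
```

View pics/w7.png

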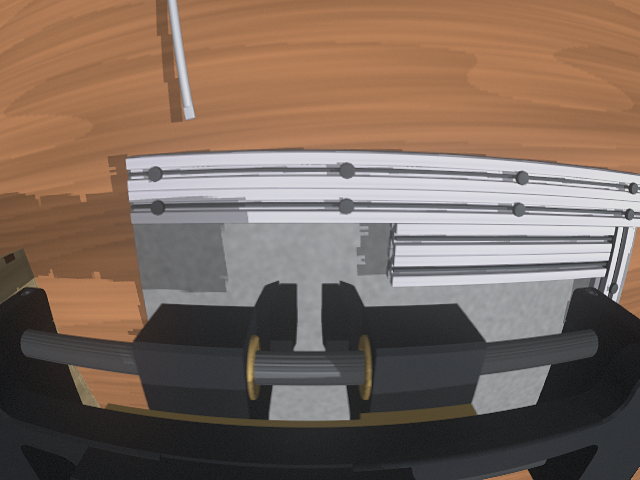

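Both bars lie snug together, with open ends at (393,240) and (393,272). I'll tap the open ends toward the stop.

>>> arm_command:
  rows:
    - [1, 0, 40, 0]
    - [1, 0, 68, 0]
    - [1, 0, 68, 0]
    - [1, 10, 68, 0]
    - [1, 20, 68, 0]
    - [1, 26, 68, 0]
    - [1, 30, 68, 0]
    - [1, 33, 68, 0]

```text
time: 25.85
tool_pos: [0.5945, 0.0145, 0.0214]
eef_rot: [0.999, -0.041, 0.0, -0.0]
contact_force: [-0.5, 0.0, -0.2]
gripper_width: 0.004
gripper_force: 0.0
```

>>> arm_command:
  rows:
    - [0, 2, 0, 0]
    - [0, 4, 0, 0]
    - [0, 6, 0, 0]
    - [0, 6, 0, 0]

```text
time: 26.35
tool_pos: [0.5942, 0.012, 0.0212]
eef_rot: [0.999, -0.039, 0.0, -0.002]
contact_force: [0.1, 6.4, 0.5]
gripper_width: 0.005
gripper_force: 3.0
```

>>> arm_command:
  rows:
    - [0, 2, 0, 0]
    - [0, 4, 0, 0]
    - [0, 4, 0, 0]

```text
time: 26.72
tool_pos: [0.5942, 0.0119, 0.0213]
eef_rot: [0.999, -0.038, 0.0, -0.004]
contact_force: [0.9, 11.5, 2.1]
gripper_width: 0.005
gripper_force: 6.0
```

>>> arm_command:
  rows:
    - [0, -10, 0, 0]
    - [0, -20, 0, 0]
    - [0, -20, -60, 0]
    - [-30, 20, -110, 0]
    - [-60, 70, -130, 0]
    - [-60, 110, -130, 0]
    - [-60, 110, -130, 0]
    - [-60, 110, -130, 0]

```text
time: 27.72
tool_pos: [0.525, -0.0996, 0.1511]
eef_rot: [0.999, -0.041, -0.0, -0.0]
contact_force: [-0.2, 1.1, 0.0]
gripper_width: 0.007
gripper_force: 0.0
```

```bash
python3 - <<'E'
from h import *
s=manip.get_state(); c=save('wrist'); print(s['time'],s['tool_pos'],w2b(s['tool_pos']))
f=c['frame']; cv2.imwrite('pics/w8.png',cv2.resize(f[120:320,150:510],None,fx=2.2,fy=2.2,interpolation=cv2.INTER_CUBIC))
t=save('top'); cv2.imwrite('pics/t8.png',cv2.resize(t['frame'][195:330,270:450],None,fx=4,fy=4))
E
```

```text
27.725 [ 0.52503365 -0.09964618  0.1510909 ] [ 0.02633397 -0.07121808]
```

View pics/w8.png

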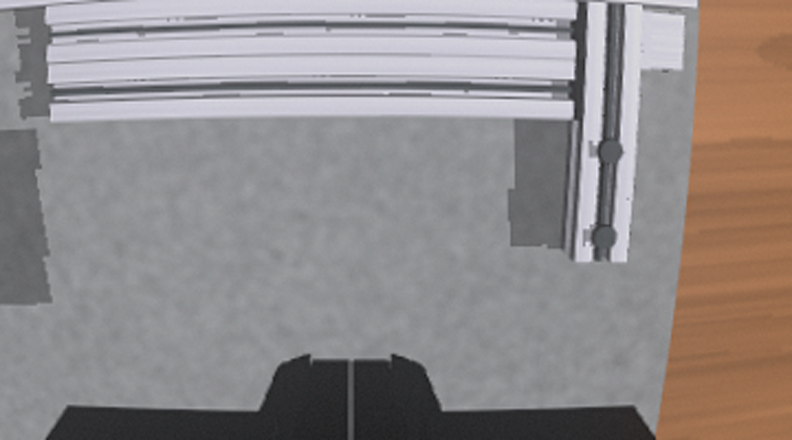

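The final view shows both bars against each other with their right ends flush at the stop (about (575,10)-(575,115)) and no visible gap. The gripper is clear, so I'm handing in.

```bash
python3 -c "
from bench import manip; print(manip.job_done())"
```

```text
the job is handed in; nothing more can be done
None
```

I handed the job in at about 28 s: bar_a is snug along the fence, bar_b is snug along bar_a after being drawn out through the slot, and both capped ends are against the end stop. I judged the fit by contact force and the wrist camera, not by measuring the gaps, and the hand-in call gave no verdict.

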